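# Back the print press off by one turn of its hand wheel

## Task

The print in the screw press has been pressed long enough: back the press off by pushing its hand wheel round exactly one full turn counter-clockwise (seen from above), so that the upright red handle is back over the yellow mark where it began. Push the red handle with the fingertips or the outside of the fingers only, without gripping it, and leave the two cups, the ink jar and the palette knife around the press as they are. Finish with the hand clear of everything.

Things in the scene. Friction and masses are not known exactly. Their poses are not given: they have to be found in the camera images.
- wheel (a joint): turn of the hand wheel about its vertical axis, rad: 0 at the start (press tight; it cannot go clockwise from there), growing counter-clockwise seen from above; one turn is 6.283; no stop before two turns. Stiff: it needs about 3 N at the handle and stays where it is left. Each turn raises the platen 12 mm.
- wheel_center (a point): centre of the hand wheel, on its vertical axis, at mid-height of its rim (169 mm above the table). Dark steel wheel lying level on top of the press: rim circle of radius 85 mm, rim bar 14 mm thick, three spokes; hub 48 mm wide, its top 183 mm above the table. A steel screw 20 mm thick stands up through the hub to 225 mm above the table, 237 mm after one turn.
- dial: fixed white disc under the wheel, 224 mm wide, 8 mm thick; origin at the centre of its underside, on the wheel's axis, 145 mm above the table. Its x axis points at the yellow mark on its edge (108 mm out), above which the handle stands at the start.
- handle: upright red cylinder handle standing on the wheel's rim at the end of one spoke, 26 mm thick and 62 mm tall (from 174 to 236 mm above the table), its axis 85 mm from the wheel's axis; origin at its centre, half-way up (205 mm above the table). It is carried round by the wheel and revolves freely on its pin.
- press: green screw press, base 240 x 280 mm and 25 mm thick, fixed to the table, columns and head beam along its y axis (280 mm long, 75 mm wide, top 145 mm above the table); origin at the centre of its underside, right below the wheel's centre.
- cup_a: empty clear plastic cup, 84 mm across the rim, 100 mm tall, loose; origin at the centre of its underside, z up. Bystander.
- cup_b: the same cup in magenta. Bystander.
- jar: white ink jar with black cap, 66 mm across, 85 mm tall, loose; origin at the centre of its underside, z up. Bystander.
- knife: palette knife with wooden handle lying flat, 220 mm long along its x axis, loose; origin under its middle, z up. Bystander.

How it is judged:
By the outcome, as a careful person would: the job done as asked, in the order asked, and still so for the second after the job is handed in, with the robot touching nothing.
It also fails if it takes over 51 s, if anything falls off the work surface, if the arm or the gripper's body presses on something with over 40 N, if the wrist force passes 120 N, or if a joint passes its speed limit or range.

## Robot

A 6-joint arm with a two-finger parallel gripper is mounted at the origin on the work surface. World frame = base frame: x ahead of the robot, y to its left, z up, the work surface at z = 0. Lengths are in m, angles in rad, forces in N, time in s.
With the tool pointing down it reaches from about 0.25 to 0.775 m from the base axis. Payload 4 kg.
Tool frame: the origin (TCP) lies on the centre line of the jaws, within the pads' length; the fingertips stand 8 mm ahead of it and the grasp point (between the pads) lies 11 mm behind it; z points along the fingers, y is the direction in which the jaws open and shut (so a half turn about z gives the same grasp; the last joint's range is limited). The gripper opens to 94 mm and grips with 3 to 60 N. Pads are 16 mm wide; open, the fingers measure 119 mm over their backs; the gripper's body (75 mm by 177 mm) begins 78 mm behind the grasp point.
Start: joints at [1.063, 0.087, 1.371, -0, 1.684, -0.103], TCP at [0.217, 0.506, 0.214] pointing down, gripper open.
Joint ranges: [-3.1, 3.1], [-0.76, 2.03], [0.27, 2.55], [-1.08, 4.22], [0.17, 2.65], [-2.57, 2.57]. Speed limits (rad/s): [2.79, 2.79, 3.14, 3.14, 3.14, 3.14].

## Interface

Orientations are given as [roll, pitch, yaw] about the fixed x, y, z axes, in that order (R = Rz(yaw) Ry(pitch) Rx(roll)).
In Python, from bench import robot gives the robot as it stands.
- The arm moves only by the shell command python3 -m crank 'ROWS' [OPENING]. ROWS is JSON, a list of rows, each a list of 4 numbers: the shift along the tool's x, y, z scaled (see below), then the turn about the tool's z scaled (see below). A call has exactly 10 rows; each row shifts and turns the commanded pose from where the row before left it, along the tool's axes as they then stand; what a row does not reach is not made up. The controller multiplies each number of a shift by 0.2 m and each number of a turn by pi/2 rad. A row lasts 1/8 s, in which the tool goes at most 62.5 mm and 10.7 degrees, less where a joint would pass 70% of its speed; a pose out of reach is approached as far as the arm can. A call with a number of a shift or a turn outside -1 to 1 is refused whole. A call with a gripper value outside its range is refused whole. OPENING is the gripper command: -1 is fully open, 1 is shut, values between are in proportion, set as the call begins (- or left out, the last holds). The fingers move at their own pace and stop on an object; the grip force is fixed at half the most. Time passes only in rows, so rows that do not move let the fingers close, or fill a call up. It gives the time, the measured TCP pose, the force and the opening at its end, in the units of the state.
- robot.get_obs(): the state, without advancing time (a new reading comes with each control period).
- robot.snapshot(name): name is "side" or "top"; returns (picture, depth): 420x560x3 uint8, red, green, blue; 420x560 float32, m along the optical axis (not along the pixel's ray), 0 where there is no reading.
- robot.camera_params(name): a dict with "fx", "fy", "cx", "cy" (pixels), "world_from_camera" (4x4, takes a point from camera to world coordinates). Camera axes: x right, y down, z forward; pixel columns grow to the right and rows downward; lengths in m; the calibration is good to about 2 mm. A picture is of the moment at which its call begins. camera_params takes no time and is no camera call.
- robot.close_job(): hands the job in, once; it reports no verdict.
The state is a dict: "time": time; "joint_positions": joint angles; "qvel": joint speeds; "joint_torque": joint torques, N m; "tool_pos": TCP position; "ee_rot": TCP orientation; "wrist_force": force on the tool from outside, world axes, zero at the start; "wrist_torque": the same for the moment, N m; "width": finger opening in m.
Only numpy, scipy, OpenCV 4.12 (cv2) and the standard library are available. Lean on these libraries where they do the work, as an engineer would, in place of code of your own. Each camera call takes 0.05 s, during which the arm holds its last target.

## Working session

There is one attempt and no reset: what is moved stays moved. The work goes in short steps, Python scripts to look and compute and a shell command to move; the robot and the scene stay as the last step left them, time stands still between calls to the robot, and variables do not carry over. Pictures are saved under pics/ and viewed, and the job is handed in when it is done.

```bash
ls; mkdir -p pics; python3 - <<'E'
from bench import robot
import cv2,numpy as np
np.set_printoptions(precision=4,suppress=True)
o=robot.get_obs();print(o)
for n in("side","top"):
    p,d=robot.snapshot(n);cv2.imwrite(f"pics/{n}0.png",p[:,:,::-1]);np.savez(f"pics/{n}0.npz",p=p,d=d)
    print(robot.camera_params(n))
E
```

```text
pics
{'time': 0.0, 'joint_positions': array([ 1.0629,  0.0879,  1.3723, -0.    ,  1.6836, -0.1031]), 'qvel': array([ 0.0006,  0.0007, -0.0003,  0.0009, -0.0001,  0.0013]), 'joint_torque': array([ -0.0002, -34.0191, -30.2421,   0.0717,   0.0332,  -0.0002]), 'tool_pos': array([0.2163, 0.5051, 0.2123]), 'ee_rot': array([-3.1394, -0.0002,  2.7368]), 'wrist_force': array([0.7195, 0.2117, 0.1283]), 'wrist_torque': array([-0.0145, -0.0106,  0.0203]), 'width': 0.0940844317319091}
{'fx': 441.96155159411484, 'fy': 441.96155159411484, 'cx': 273.848985018785, 'cy': 210.45249828605716, 'world_from_camera': array([[ 0.9752, -0.1358,  0.1745,  0.3908],
       [-0.2207, -0.546 ,  0.8082, -0.7918],
       [-0.0145, -0.8267, -0.5625,  0.7266],
       [ 0.    ,  0.    ,  0.    ,  1.    ]])}
{'fx': 487.06613465567784, 'fy': 487.06613465567784, 'cx': 270.1144416926419, 'cy': 207.65214808759774, 'world_from_camera': array([[ 0.0084, -0.9981,  0.0612,  0.4939],
       [-1.    , -0.0086, -0.0027,  0.0374],
       [ 0.0032, -0.0612, -0.9981,  1.4373],
       [ 0.    ,  0.    ,  0.    ,  1.    ]])}
```

View pics/side0.png

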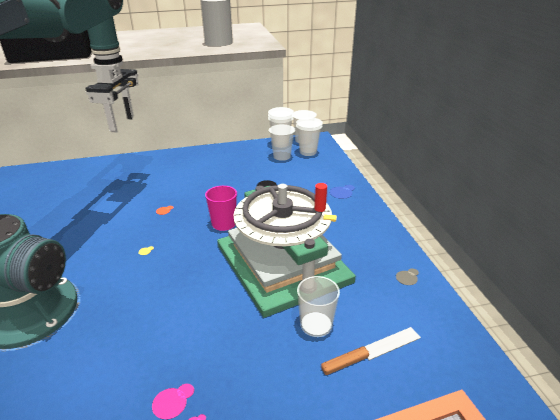

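View pics/top0.png

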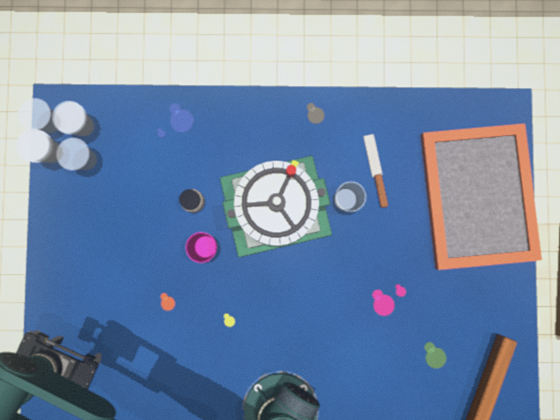

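The side view shows the red handle at (320,198), the yellow mark at (330,217), the screw at (283,195), the clear cup at (318,305) and the magenta cup at (222,208). The top view shows the wheel hub at (277,202), the handle at (291,170), the jar at (191,201), cup_b at (202,247), cup_a at (350,197), and the knife at (377,172).

```bash
cat > h.py <<'E'
import cv2,numpy as np
from bench import robot
np.set_printoptions(precision=4,suppress=True)
def ray(n,u,v,z):
    c=robot.camera_params(n);T=c['world_from_camera']
    d=T[:3,:3]@np.array([(u-c['cx'])/c['fx'],(v-c['cy'])/c['fy'],1]);o=T[:3,3]
    return o+d*(z-o[2])/d[2]
def red(p):
    h=cv2.cvtColor(p,cv2.COLOR_RGB2HSV);return ((h[...,0]<6)|(h[...,0]>174))&(h[...,1]>200)&(h[...,2]>80)
def cloud(n,p,d):
    c=robot.camera_params(n);T=c['world_from_camera'];v,u=np.mgrid[:420,:560]
    P=np.stack([(u-c['cx'])/c['fx']*d,(v-c['cy'])/c['fy']*d,d],-1)
    return P@T[:3,:3].T+T[:3,3]
E
python3 - <<'E'
from h import *
for n in("top","side"):
    z=np.load(f"pics/{n}0.npz");p,d=z['p'],z['d'];W=cloud(n,p,d)
    h=cv2.cvtColor(p,cv2.COLOR_RGB2HSV)
    print(n)
    rm=red(p);k,l,s,c=cv2.connectedComponentsWithStats(rm.astype(np.uint8))
    for i in range(1,k):
        if s[i,4]>15: m=l==i;print(' red',s[i],c[i],np.median(W[m],0),W[m].max(0),W[m].min(0))
    ym=(abs(h[...,0].astype(int)-27)<6)&(h[...,1]>150)&(h[...,2]>120);k,l,s,c=cv2.connectedComponentsWithStats(ym.astype(np.uint8))
    for i in range(1,k):
        if s[i,4]>5: print(' yel',s[i],c[i],np.median(W[l==i],0))
    # dial via depth: points with z .148-.158
    wm=(h[...,1]<60)&(h[...,2]>150)&(abs(W[...,2]-.153)<.012)&(d>0)
    wm=wm.astype(np.uint8);cs,_=cv2.findContours(wm,cv2.RETR_EXTERNAL,cv2.CHAIN_APPROX_NONE);cc=max(cs,key=cv2.contourArea)
    e=cv2.fitEllipse(cc);pts=np.array([ray(n,*q[0],.153)for q in cc])
    A=np.c_[2*pts[:,:2],np.ones(len(pts))];s_=np.linalg.lstsq(A,(pts[:,:2]**2).sum(1),rcond=None)[0]
    print(' dial',e,ray(n,*e[0],.153),s_[:2],np.sqrt(s_[2]+s_[0]**2+s_[1]**2))
z=np.load("pics/top0.npz");p,d=z['p'],z['d'];W=cloud("top",p,d)
print(W[202,277],W[170,291],'jar',ray('top',191,201,.085),'cupb',ray('top',202,247,.1),'cupa',ray('top',350,197,.1))
print('knife',ray('top',370,136,0),ray('top',384,206,.01))
# everything above .08
m=(W[...,2]>.06)&(d>0);k,l,s,c=cv2.connectedComponentsWithStats(m.astype(np.uint8))
for i in range(1,k):
    if s[i,4]>30:q=W[l==i];print(s[i],q.min(0),q.max(0))
E
```

```text
top
 dial ((276.25091552734375, 202.36720275878906), (78.72075653076172, 79.63334655761719), 72.04503631591797) [0.5868 0.0178 0.153 ] [0.5874 0.0178] 0.10349016745757277
side
 dial ((282.0833740234375, 213.24777221679688), (60.67721939086914, 90.65177917480469), 88.67342376708984) [0.5845 0.0168 0.153 ] [0.5817 0.0129] 0.10002809016955537
[0.5823 0.0171 0.2282] [ 0.6613 -0.0168  0.239 ] jar [0.5935 0.254  0.085 ] cupb [0.4665 0.2192 0.1   ] cupa [ 0.6073 -0.1861  0.1   ]
knife [ 0.799  -0.2629  0.    ] [ 0.5892 -0.3011  0.01  ]
[  16   98   77   72 3830] [0.6768 0.5359 0.0602] [0.8754 0.7362 0.137 ]
[ 223  160  108   88 6599] [ 0.4669 -0.1259  0.0641] [0.7082 0.1598 0.2431]
[335 181  31  31 269] [ 0.5684 -0.2279  0.0605] [ 0.6516 -0.147   0.108 ]
[179 189  23  23 391] [0.5669 0.2292 0.06  ] [0.6295 0.2872 0.0961]
[186 232  31  31 249] [0.4256 0.1805 0.0601] [0.5075 0.2632 0.1085]
[   0  330  116   90 6753] [0.1529 0.3109 0.2053] [0.2862 0.5917 0.6021]
[ 471  336   46   84 1445] [-0.0011 -0.6501  0.0601] [ 0.2265 -0.5255  0.0847]
[ 258  382   63   38 1650] [ 0.0049 -0.0974  0.0602] [0.1196 0.0617 0.2254]
```

```bash
sed -i 's/>200)&(h\[...,2\]>80)/>150)\&(h[...,2]>90)/' h.py; python3 - <<'E'
from h import *
for n in("top","side"):
    z=np.load(f"pics/{n}0.npz");p,d=z['p'],z['d'];W=cloud(n,p,d)
    h=cv2.cvtColor(p,cv2.COLOR_RGB2HSV);print(n)
    for u,v in((291,170),(296,163)) if n=='top' else((320,198),(330,217)): print(p[v,u],h[v,u])
    roi=np.hypot(W[...,0]-.587,W[...,1]-.017)<.14
    for nm,m in(('red',red(p)),('yel',(h[...,0]>20)&(h[...,0]<36)&(h[...,1]>90)&(h[...,2]>120))):
        m=m&roi;k,l,s,c=cv2.connectedComponentsWithStats(m.astype(np.uint8))
        for i in range(1,k):
            if s[i,4]>4: q=W[l==i];print(nm,s[i],c[i],np.median(q,0),q.min(0),q.max(0),'ray',ray(n,*c[i],.236 if nm=='red' else .153))
    if n=='side': # top of handle, screw
        print(ray(n,321,185,.236),ray(n,282,186,.225))
    else: print('screw top',ray(n,277,201,.225))
E
python3 - <<'E'
import cv2
a=cv2.imread('pics/top0.png')[150:260,220:330];cv2.imwrite('pics/topz.png',cv2.resize(a,None,fx=5,fy=5,interpolation=2))
a=cv2.imread('pics/side0.png')[170:290,210:350];cv2.imwrite('pics/sidez.png',cv2.resize(a,None,fx=5,fy=5,interpolation=2))
E
```

```text
top
[227  86  86] [  0 158 227]
[230 231  99] [ 30 146 231]
red [286 166   9   9  59] [290.5763 169.7119] [ 0.6617 -0.0167  0.2379] [ 0.6514 -0.0244  0.2232] [ 0.6718 -0.0049  0.2431] ray [ 0.6624 -0.0159  0.236 ]
yel [292 161   6   6  25] [294.52 163.12] [ 0.6915 -0.0283  0.1584] [ 0.6718 -0.0364  0.1541] [ 0.6972 -0.0229  0.2424] ray [ 0.6918 -0.0299  0.153 ]
screw top [0.5851 0.0171 0.225 ]
side
[189  46  43] [  1 197 189]
[255 254 127] [ 30 128 255]
red [315 183  12  29 296] [320.2703 196.7027] [ 0.6591 -0.0271  0.2127] [ 0.6486 -0.0329  0.176 ] [ 0.6734 -0.0063  0.238 ] ray [ 0.6471 -0.0608  0.236 ]
yel [323 215  13   7  65] [329.6462 217.2154] [ 0.6836 -0.0288  0.1565] [ 0.6673 -0.0407  0.152 ] [ 0.6977 -0.0168  0.159 ] ray [ 0.6846 -0.0243  0.153 ]
[ 0.6629 -0.0165  0.236 ] [0.5849 0.0177 0.225 ]
```

View pics/topz.png

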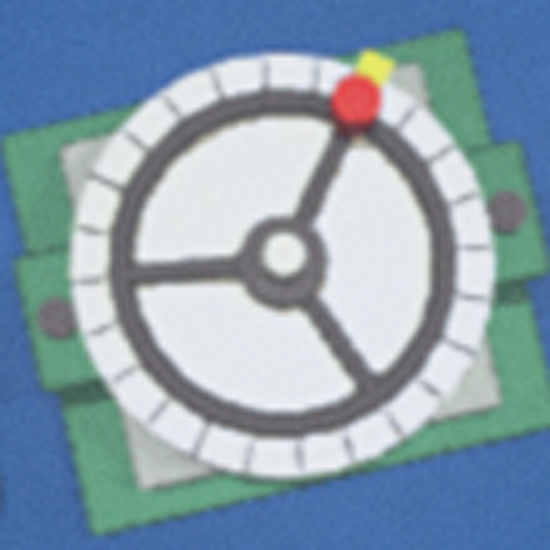

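View pics/sidez.png

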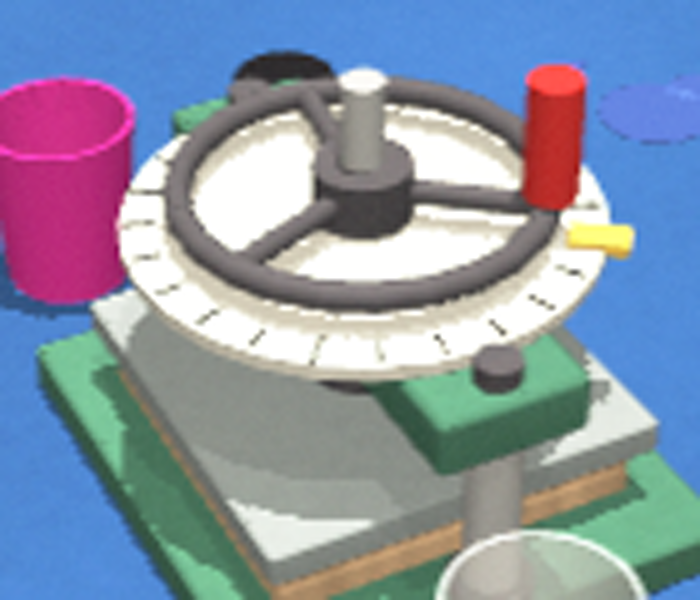

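Measured from both views: wheel axis at about (0.5855, 0.0175). The handle is at (0.6625, -0.016), which gives r = 84 mm (85 expected) and an angle of about -23.7°. The yellow mark lies at -24.1°, which agrees. Next I raise the arm, shut the fingers and travel over.

```bash
python3 -m crank '[[0,0,-0.225,0],[0,0,-0.225,0],[-0.15,-0.08,0,0],[-0.15,-0.08,0,0],[-0.15,-0.08,0,0],[-0.15,-0.08,0,0],[-0.15,-0.08,0,0],[-0.15,-0.08,0,0],[-0.15,-0.08,0,0],[-0.15,-0.08,0,0]]' 1
python3 -m crank '[[-0.15,-0.08,0,0],[-0.15,-0.08,0,0],[-0.15,-0.08,0,0],[-0.15,-0.08,0,0],[-0.15,-0.08,0,0],[-0.15,-0.08,0,0],[-0.15,-0.08,0,0],[-0.15,-0.08,0,0],[-0.15,-0.08,0,0],[-0.15,-0.08,0,0]]'
```

```text
time: 1.35
tool_pos: [0.3872, 0.2923, 0.3029]
ee_rot: [-3.141, -0.001, 2.737]
wrist_force: [0.8, -0.3, 0.4]
width: 0.0004
time: 2.6
tool_pos: [0.6, 0.0272, 0.3027]
ee_rot: [-3.141, -0.001, 2.737]
wrist_force: [-0.0, 0.4, -0.4]
width: 0.0005
```

```bash
python3 -m crank '[[0,0,0,0.1],[0,0,0,0.1],[0,0,0,0.1],[0,0,0,0.1],[0,0,0,0.1],[0,0,0,0.1],[0,0,0,0.1],[0,0,0,0.1],[0,0,0,0.1],[0,0,0,0.1]]'
python3 -m crank '[[0,0,0,0.1],[0,0,0,0.1],[0,0,0,0.1],[0,0,0,0.1],[0,0,0,0.1],[0,0,0,0.1],[0,0,0,0.1],[0,0,0,0.1],[0,0,0,0.1],[0,0,0,0.1]]'
cat > plan.py <<'E'
from h import *
C=np.array([.5855,.0175]);
def go(th_deg,sgn,gap=0,off=.0255,r=.085):
    """tool-axis shift (scaled) to finger pose behind handle at th; sgn -1: pushes with -y face, +1 with +y face"""
    o=robot.get_obs();yaw=o['ee_rot'][2];th=np.radians(th_deg)
    er=np.array([np.cos(th),np.sin(th)]);et=np.array([-er[1],er[0]])
    t=C+r*er-(off+gap)*et;d=t-o['tool_pos'][:2]
    x=np.array([np.cos(yaw),np.sin(yaw)]);y=np.array([np.sin(yaw),-np.cos(yaw)])
    yt=th_deg if sgn<0 else th_deg+180
    print('target',t,'scaled shift',d@x/.2,d@y/.2,'turn',(((np.degrees(yaw)-yt)+180)%360-180)/90,'yaw',np.degrees(yaw),'z',o['tool_pos'][2],o['joint_positions'])
    rel=o['tool_pos'][:2]-C;print('rel r,ang',np.hypot(*rel),np.degrees(np.arctan2(rel[1],rel[0])),'implied handle ang',np.degrees(np.arctan2(rel[1],rel[0])+np.arcsin(min(1,off/np.hypot(*rel)))))
def row(dth_deg,sgn,off=.0255,r=.085):
    # tool frame: -y (sgn-1) or +y dir = tangent. radial outward = +x if sgn<0 else -x
    d=np.radians(dth_deg);p=np.array([r,-off]) # (radial,tangential)
    q=np.array([[np.cos(d),-np.sin(d)],[np.sin(d),np.cos(d)]])@p-p
    s=(q[0],-q[1]) if sgn<0 else (-q[0],q[1])
    print('row',s[0]/.2,s[1]/.2,-dth_deg/90)
E
python3 -c "
from plan import *
go(-23.7,-1,gap=.006);row(4.5,-1);row(4.5,1);row(9,-1)"
```

```text
time: 3.85
tool_pos: [0.5994, 0.0282, 0.3027]
ee_rot: [-3.14, 0.0, 1.161]
wrist_force: [1.2, 0.6, -0.3]
width: 0.0003
time: 5.1
tool_pos: [0.5994, 0.0282, 0.3027]
ee_rot: [3.141, 0.001, -0.41]
wrist_force: [-0.4, 0.3, -0.2]
width: 0.0005
target [ 0.6507 -0.0455] scaled shift 0.3821256809730814 0.23552963119025958 turn 0.002301671074180768 yaw -23.492849603323737 z 0.3026700549269619 [-0.0476  0.2035  1.0643  0.0001  1.8752  1.9333]
rel r,ang 0.01748235100197025 37.564055452488326 implied handle ang 127.56405545248833
row 0.008693401541879642 -0.03373815563336027 -0.05
row -0.008693401541879642 0.03373815563336027 -0.05
row 0.014712939045562964 -0.06805438421621807 -0.1
```

```bash
python3 -m crank '[[0.0955,0.059,0,0],[0.0955,0.059,0,0],[0.0955,0.059,0,0],[0.0955,0.059,0,0],[0,0,0.128,0],[0,0,0.128,0],[0,0,0.128,0],[0,0,0.128,0],[0,0,0,0],[0,0,0,0]]'
python3 - <<'E'
from plan import *
go(-23.7,-1)
p,d=robot.snapshot('side');cv2.imwrite('pics/s1.png',cv2.resize(p[130:290,200:400,::-1],None,fx=4,fy=4,interpolation=2)[:600])
E
```

```text
time: 6.35
tool_pos: [0.6519, -0.0463, 0.2018]
ee_rot: [-3.141, -0.001, -0.405]
wrist_force: [-0.0, -1.1, 0.0]
width: 0.0008
target [ 0.6531 -0.04  ] scaled shift -0.007104158223679182 -0.03111409049256046 turn 0.0054397446633010485 yaw -23.2104229803029 z 0.20182524142236208 [-0.1576  0.3219  1.117  -0.      1.7017  1.8183]
rel r,ang 0.09210481499181385 -43.838251185607675 implied handle ang -27.76545248622451
```

View pics/s1.png

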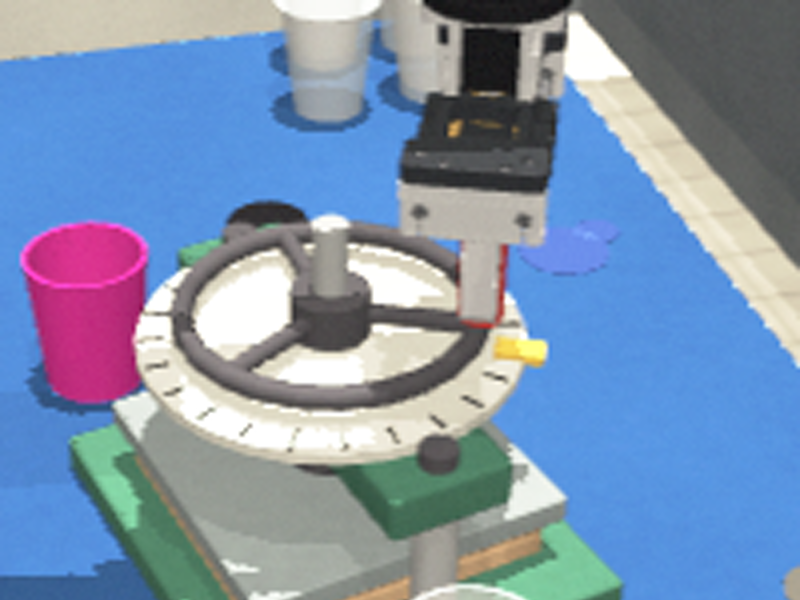

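The shut finger stands just behind the handle, with the tip at about (480,320) and the red handle visible behind it. It is well above the rim. I close the 6 mm gap and push 4.5° per row.

```bash
python3 -m crank '[[-0.005,-0.031,0,0],[0.0087,-0.0337,0,-0.05],[0.0087,-0.0337,0,-0.05],[0.0087,-0.0337,0,-0.05],[0.0087,-0.0337,0,-0.05],[0.0087,-0.0337,0,-0.05],[0.0087,-0.0337,0,-0.05],[0.0087,-0.0337,0,-0.05],[0.0087,-0.0337,0,-0.05],[0.0087,-0.0337,0,-0.05]]'
python3 - <<'E'
from plan import *
go(-23.7+40.5,-1);print(robot.get_obs()['wrist_force'])
p,d=robot.snapshot('side');cv2.imwrite('pics/s2.png',cv2.resize(p[130:290,200:400,::-1],None,fx=4,fy=4,interpolation=2)[:600])
E
```

```text
time: 7.65
tool_pos: [0.6746, 0.0176, 0.203]
ee_rot: [3.138, -0.003, 0.304]
wrist_force: [1.6, -2.2, 0.8]
width: 0.0007
target [0.6742 0.0177] scaled shift -0.0016797864801458208 -0.0007829263907200696 turn 0.0067784860908675325 yaw 17.41006374817808 z 0.20296896328910977 [-0.0567  0.3687  1.054  -0.0024  1.7145  1.2099]
rel r,ang 0.08910995053074838 0.0689048276456771 implied handle ang 16.697303666290548
[ 1.5704 -2.1784  0.7959]
```

View pics/s2.png

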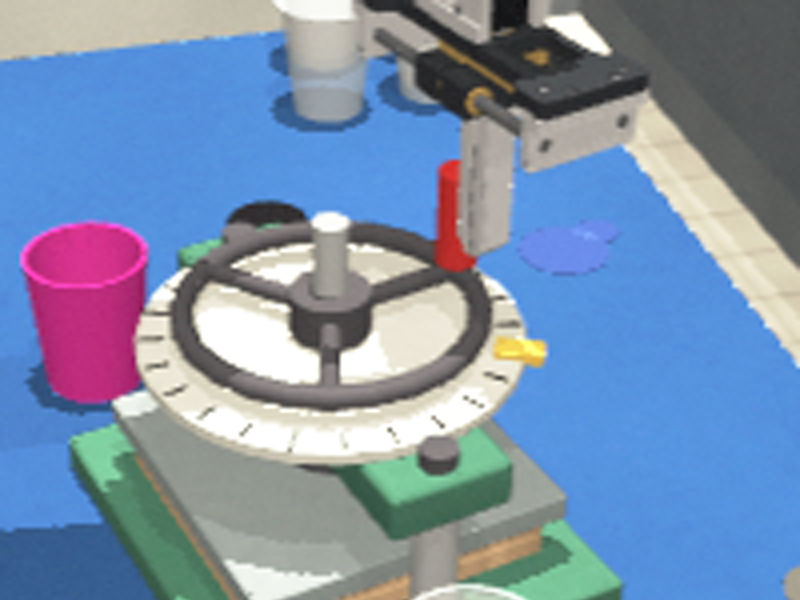

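The handle is turning with the finger behind it, with a contact force of about 2.7 N. I continue with the same row.

```bash
for_=1; python3 -m crank '[[0.0087,-0.0337,0,-0.05],[0.0087,-0.0337,0,-0.05],[0.0087,-0.0337,0,-0.05],[0.0087,-0.0337,0,-0.05],[0.0087,-0.0337,0,-0.05],[0.0087,-0.0337,0,-0.05],[0.0087,-0.0337,0,-0.05],[0.0087,-0.0337,0,-0.05],[0.0087,-0.0337,0,-0.05],[0.0087,-0.0337,0,-0.05]]'
python3 -c "
from plan import *
go(-23.7+85.5,-1)"
python3 -m crank '[[0.0087,-0.0337,0,-0.05],[0.0087,-0.0337,0,-0.05],[0.0087,-0.0337,0,-0.05],[0.0087,-0.0337,0,-0.05],[0.0087,-0.0337,0,-0.05],[0.0087,-0.0337,0,-0.05],[0.0087,-0.0337,0,-0.05],[0.0087,-0.0337,0,-0.05],[0.0087,-0.0337,0,-0.05],[0.0087,-0.0337,0,-0.05]]'
python3 - <<'E'
from plan import *
go(-23.7+130.5,-1)
p,d=robot.snapshot('side');cv2.imwrite('pics/s3.png',cv2.resize(p[130:290,200:400,::-1],None,fx=4,fy=4,interpolation=2)[:600])
E
```

```text
time: 8.95
tool_pos: [0.6483, 0.0808, 0.203]
ee_rot: [3.136, -0.002, 1.089]
wrist_force: [2.4, -1.9, 0.9]
width: 0.0007
target [0.6481 0.0804] scaled shift -0.002491106017949424 0.00015314008216667997 turn 0.006500102480659899 yaw 62.38500922325939 z 0.2029980993825103 [ 0.0377  0.3177  1.12   -0.0009  1.6983  0.5196]
rel r,ang 0.08920940426922423 45.21461127421524 implied handle ang 61.823934521404794
time: 10.2
tool_pos: [0.5854, 0.1071, 0.203]
ee_rot: [3.135, 0.001, 1.875]
wrist_force: [2.5, 1.1, 0.7]
width: 0.0004
target [0.5853 0.1062] scaled shift -0.004138179644768488 -0.0016541442617797272 turn 0.007097871005551484 yaw 107.43880839049963 z 0.2029933214855082 [ 0.0853  0.1854  1.2815  0.0008  1.6686 -0.219 ]
rel r,ang 0.08963125265713318 90.05654975267097 implied handle ang 106.58545232875778
```

View pics/s3.png

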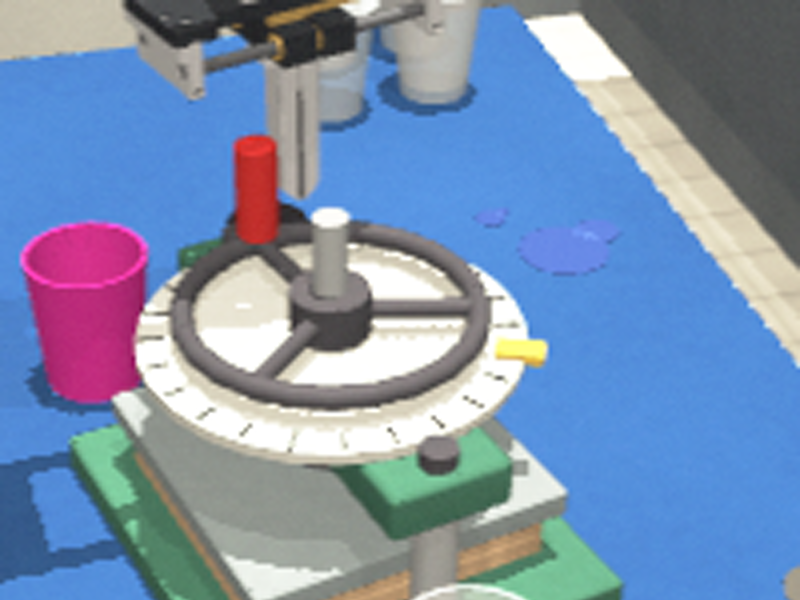

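```bash
python3 -m crank '[[0.0087,-0.0337,0,-0.05],[0.0077,-0.0337,0,-0.05],[0.0077,-0.0337,0,-0.05],[0.0087,-0.0337,0,-0.05],[0.0087,-0.0337,0,-0.05],[0.0087,-0.0337,0,-0.05],[0.0087,-0.0337,0,-0.05],[0.0087,-0.0337,0,-0.05],[0.0087,-0.0337,0,-0.05],[0.0087,-0.0337,0,-0.05]]'
python3 -c "
from plan import *
go(-23.7+175.5,-1)"
python3 -m crank '[[0.0087,-0.0337,0,-0.05],[0.0077,-0.0337,0,-0.05],[0.0077,-0.0337,0,-0.05],[0.0087,-0.0337,0,-0.05],[0.0087,-0.0337,0,-0.05],[0.0087,-0.0337,0,-0.05],[0.0087,-0.0337,0,-0.05],[0.0087,-0.0337,0,-0.05],[0.0087,-0.0337,0,-0.05],[0.0087,-0.0337,0,-0.05]]'
python3 - <<'E'
from plan import *
go(-23.7+220.5,-1)
p,d=robot.snapshot('side');cv2.imwrite('pics/s4.png',cv2.resize(p[130:290,200:400,::-1],None,fx=4,fy=4,interpolation=2)[:600])
E
```

```text
time: 11.5
tool_pos: [0.5226, 0.0808, 0.2029]
ee_rot: [3.137, 0.003, 2.66]
wrist_force: [2.8, 2.4, 2.2]
width: 0.0006
target [0.5226 0.0801] scaled shift -0.0016637019089151843 -0.0027984089497089066 turn 0.006982547293656201 yaw 152.42842925642907 z 0.2029019609689791 [ 0.0444  0.0386  1.4429  0.0027  1.6556 -1.045 ]
rel r,ang 0.08922799957405057 134.8213136564578 implied handle ang 151.4270751846898
time: 12.75
tool_pos: [0.4969, 0.0178, 0.2028]
ee_rot: [3.139, 0.003, -2.837]
wrist_force: [-0.3, 3.9, 2.7]
width: 0.0002
target [0.4968 0.0173] scaled shift 0.0013038419535401735 -0.0017271830642162861 turn 0.007074239033919285 yaw -162.56331848694722 z 0.20276584469662884 [-0.0806 -0.0302  1.5122  0.0032  1.6576 -1.9554]
rel r,ang 0.08859755040627179 179.837260090129 implied handle ang 196.56464837795733
```

View pics/s4.png

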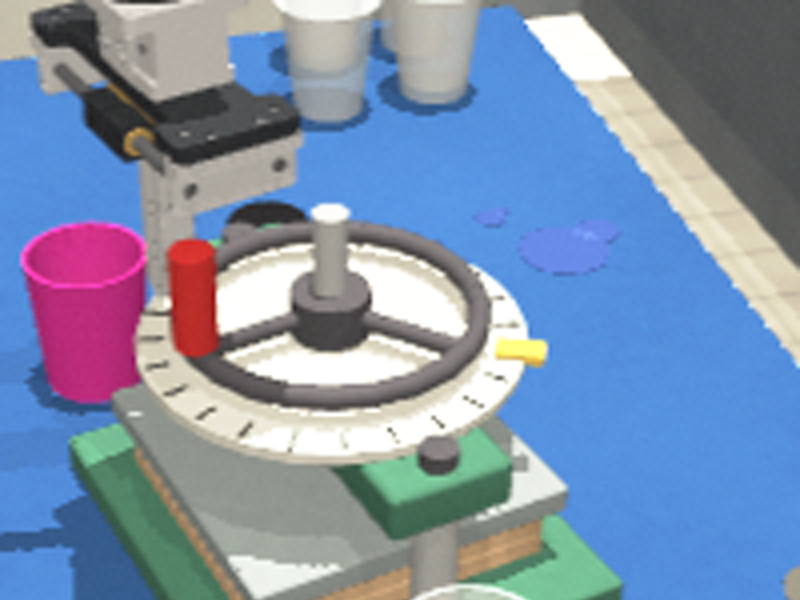

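The handle is at about 197°, now at (195,300) in the crop, with the finger behind it. Joint 6 is nearing its limit, so I back off 10 mm and turn the tool by half a turn clear of the handle. The gripper body stays above 0.26 m. Then I push with the other finger's back.

```bash
python3 -m crank '[[0,0.025,0,0],[0,0.025,0,0],[0,0,0,0.1],[0,0,0,0.1],[0,0,0,0.1],[0,0,0,0.1],[0,0,0,0.1],[0,0,0,0.1],[0,0,0,0.1],[0,0,0,0.1]]'
python3 -m crank '[[0,0,0,0.1],[0,0,0,0.1],[0,0,0,0.1],[0,0,0,0.1],[0,0,0,0.1],[0,0,0,0.1],[0,0,0,0.1],[0,0,0,0.1],[0,0,0,0.1],[0,0,0,0.1]]'
python3 -m crank '[[0,0,0,0.1],[0,0,0,0.1],[0,0,0,0],[0,0,0,0],[0,0,0,0],[0,0,0,0],[0,0,0,0],[0,0,0,0],[0,0,0,0],[0,0,0,0]]'
python3 - <<'E'
from plan import *
go(-23.7+220.5,1)
E
```

```text
time: 14.05
tool_pos: [0.4934, 0.0263, 0.2008]
ee_rot: [-3.141, -0.0, 2.181]
wrist_force: [0.5, 0.3, 0.9]
width: 0.0003
time: 15.3
tool_pos: [0.4934, 0.0262, 0.2008]
ee_rot: [-3.141, 0.001, 0.61]
wrist_force: [0.4, -0.8, -0.1]
width: 0.0007
time: 16.55
tool_pos: [0.4936, 0.0258, 0.2011]
ee_rot: [-3.142, -0.0, 0.302]
wrist_force: [-0.3, -0.3, 0.4]
width: 0.0007
target [0.4968 0.0173] scaled shift 0.0022626109929426525 0.045069470200860065 turn 0.005658580418800183 yaw 17.30927223769204 z 0.20108171610179915 [-0.0626 -0.0346  1.5198  0.0001  1.6563  1.2061]
rel r,ang 0.09223196998752124 174.82759350185125 implied handle ang 190.8776347011649
```

```bash
python3 -m crank '[[0.002,0.045,0,0],[-0.0087,0.0337,0,-0.05],[-0.0087,0.0337,0,-0.05],[-0.0087,0.0337,0,-0.05],[-0.0087,0.0337,0,-0.05],[-0.0087,0.0337,0,-0.05],[-0.0087,0.0337,0,-0.05],[-0.0087,0.0337,0,-0.05],[-0.0087,0.0337,0,-0.05],[-0.0087,0.0337,0,-0.05]]'
python3 -c "
from plan import *
go(-23.7+261,1)"
python3 -m crank '[[-0.0087,0.0337,0,-0.05],[-0.0087,0.0337,0,-0.05],[-0.0087,0.0337,0,-0.05],[-0.0087,0.0337,0,-0.05],[-0.0087,0.0337,0,-0.05],[-0.0087,0.0337,0,-0.05],[-0.0087,0.0337,0,-0.05],[-0.0087,0.0337,0,-0.05],[-0.0087,0.0337,0,-0.05],[-0.0087,0.0337,0,-0.05]]'
python3 - <<'E'
from plan import *
go(-23.7+306,1)
p,d=robot.snapshot('side');cv2.imwrite('pics/s5.png',cv2.resize(p[130:290,200:400,::-1],None,fx=4,fy=4,interpolation=2)[:600])
E
```

```text
time: 17.8
tool_pos: [0.5179, -0.04, 0.2012]
ee_rot: [-3.139, -0.0, 1.012]
wrist_force: [-2.1, 2.3, 1.0]
width: 0.0005
target [ 0.5181 -0.0403] scaled shift -0.0005685913381282643 0.0018339589583189807 turn 0.0074142158807540505 yaw 57.96727942926786 z 0.20116268128049572 [-0.1869  0.0233  1.462   0.0011  1.6585  0.3723]
rel r,ang 0.08874438296518383 -139.6471752050145 implied handle ang -122.94827527837566
time: 19.05
tool_pos: [0.5785, -0.0712, 0.2012]
ee_rot: [-3.139, 0.0, 1.796]
wrist_force: [-3.4, -0.8, 2.3]
width: 0.0007
target [ 0.5787 -0.071 ] scaled shift 0.0010420605290143309 0.0011139060468499703 turn 0.006738475292094235 yaw 102.90646277628848 z 0.2011707304723931 [-0.2191  0.165   1.3086 -0.0012  1.6703 -0.4444]
rel r,ang 0.08900798115589822 -94.49625202814303 implied handle ang -77.84824885400042
```

View pics/s5.png

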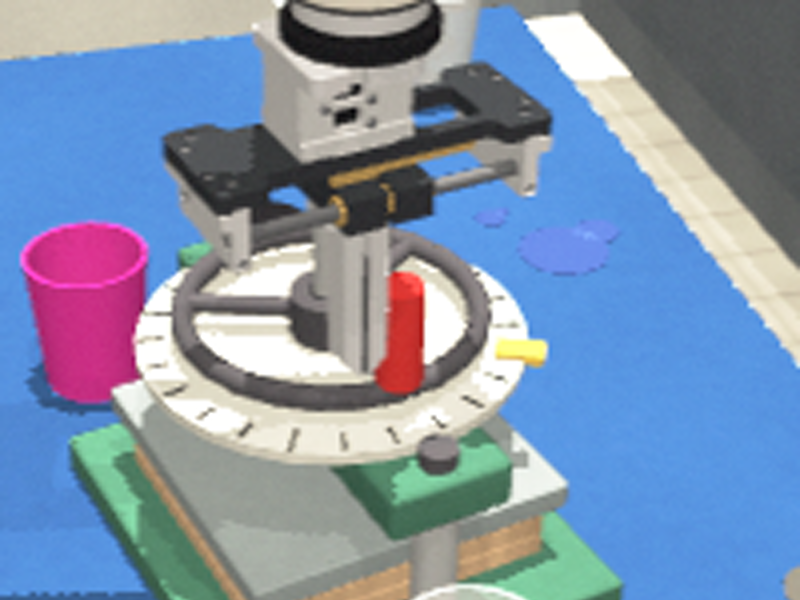

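Handle at about 282°. I push 45° more, then back off and measure what is left.

```bash
python3 -m crank '[[-0.0087,0.0337,0,-0.05],[-0.0087,0.0337,0,-0.05],[-0.0087,0.0337,0,-0.05],[-0.0087,0.0337,0,-0.05],[-0.0087,0.0337,0,-0.05],[-0.0087,0.0337,0,-0.05],[-0.0087,0.0337,0,-0.05],[-0.0087,0.0337,0,-0.05],[-0.0087,0.0337,0,-0.05],[-0.0087,0.0337,0,-0.05]]'
python3 - <<'E'
from plan import *
go(-23.7+351,1)
for n in('side','top'):
    p,d=robot.snapshot(n);cv2.imwrite(f'pics/{n}6.png',p[...,::-1])
    m=red(p);m[:150]=0;m[:,:250]=0;m[240:]=0;m[:,350:]=0
    k,l,s,c=cv2.connectedComponentsWithStats(m.astype(np.uint8))
    for i in range(1,k):
        if s[i,4]>10:print(n,s[i],c[i])
E
```

```text
time: 20.35
tool_pos: [0.6434, -0.0505, 0.2011]
ee_rot: [-3.139, 0.001, 2.579]
wrist_force: [-2.0, -4.3, 1.2]
width: 0.0005
target [ 0.6433 -0.0499] scaled shift 0.0025329223051373906 0.0023630593023817393 turn 0.005419699441147764 yaw 147.7877729497033 z 0.20107210354505273 [-0.1648  0.3046  1.1405 -0.0027  1.6969 -1.1737]
rel r,ang 0.08936673091781186 -49.59274825007331 implied handle ang -33.01351027599433
side [314 194  11  21  53] [321.3962 206.6792]
```

View pics/side6.png

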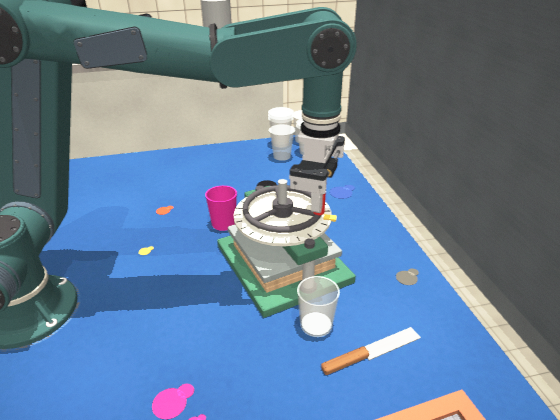

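View pics/top6.png

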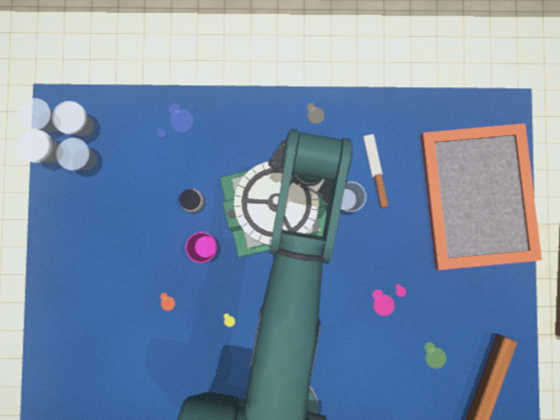

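```bash
python3 -m crank '[[-0.006,0.03,0,-0.0444],[-0.007,0.03,0,-0.0444],[0,0,0,0],[0,-0.05,0,0],[0,0,-0.13,0],[0,0,-0.13,0],[0,0,-0.13,0],[0,0,-0.13,0],[0.2,0.1,0,0],[0.2,0.1,0,0]]'
python3 -m crank '[[0.2,0.1,0,0],[0.2,0.1,0,0],[0.2,0.1,0,0],[0.2,0.1,0,0],[0.2,0.1,0,0],[0.2,0.1,0,0],[0.2,0.1,0,0],[0.2,0.1,0,0],[0,0,0,0],[0,0,0,0]]'
cat > meas.py <<'E'
from h import *
import sys
C=np.array([.5855,.0175])
def an(n,p,d):
    m=red(p);m[:150]=0;m[:,:250]=0;m[240:]=0;m[:,350:]=0
    k,l,s,c=cv2.connectedComponentsWithStats(m.astype(np.uint8))
    i=1+s[1:,4].argmax();r=ray(n,*c[i],.236 if n=='top' else .205)
    print(n,s[i],c[i],r,np.degrees(np.arctan2(*(r[:2]-C)[::-1])))
for n in('top','side'):
    z=np.load(f'pics/{n}0.npz');an(n,z['p'],z['d'])
    p,d=robot.snapshot(n);np.savez(f'pics/{n}{sys.argv[1]}.npz',p=p,d=d);cv2.imwrite(f'pics/{n}{sys.argv[1]}.png',p[...,::-1]);an(n,p,d)
E
python3 meas.py 7
```

```text
time: 21.7
tool_pos: [0.5906, 0.0209, 0.3052]
ee_rot: [3.14, 0.0, 2.717]
wrist_force: [-0.0, 0.7, 0.5]
width: 0.0005
time: 22.95
tool_pos: [0.3651, 0.2973, 0.3051]
ee_rot: [3.141, 0.0, 2.719]
wrist_force: [0.7, -0.3, 0.5]
width: 0.0005
top [286 166   9   9  59] [290.5763 169.7119] [ 0.6624 -0.0159  0.236 ] -23.43641824736917
top [287 165   8  10  60] [290.7167 169.8333] [ 0.6621 -0.0162  0.236 ] -23.73829154661045
side [315 183  12  29 298] [320.2785 196.7081] [ 0.6633 -0.0147  0.205 ] -22.46364170166622
side [315 183  12  29 299] [320.2308 196.7592] [ 0.6631 -0.0148  0.205 ] -22.616136808373405
```

```bash
python3 - <<'E'
import cv2,numpy as np
for n in('top','side'):
    a=cv2.imread(f'pics/{n}0.png');b=cv2.imread(f'pics/{n}7.png');d=(cv2.absdiff(cv2.GaussianBlur(a,(3,3),0),cv2.GaussianBlur(b,(3,3),0)).max(2)>50)
    k,l,s,c=cv2.connectedComponentsWithStats(d.astype(np.uint8))
    print(n,[list(x) for x in s[1:] if x[4]>8])
cv2.imwrite('pics/cmp.png',np.hstack([cv2.resize(cv2.imread(f'pics/side{i}.png')[160:370,190:390],None,fx=2,fy=2) for i in(0,7)]))
E
```

```text
top [[np.int32(59), np.int32(267), np.int32(140), np.int32(124), np.int32(5503)], [np.int32(205), np.int32(301), np.int32(5), np.int32(4), np.int32(10)], [np.int32(79), np.int32(329), np.int32(9), np.int32(9), np.int32(48)], [np.int32(216), np.int32(328), np.int32(10), np.int32(6), np.int32(17)], [np.int32(0), np.int32(331), np.int32(116), np.int32(89), np.int32(5857)], [np.int32(207), np.int32(333), np.int32(5), np.int32(3), np.int32(9)], [np.int32(192), np.int32(334), np.int32(26), np.int32(28), np.int32(224)], [np.int32(214), np.int32(337), np.int32(3), np.int32(4), np.int32(10)], [np.int32(217), np.int32(342), np.int32(6), np.int32(7), np.int32(20)], [np.int32(212), np.int32(346), np.int32(30), np.int32(38), np.int32(322)], [np.int32(98), np.int32(350), np.int32(104), np.int32(70), np.int32(1866)], [np.int32(240), np.int32(360), np.int32(4), np.int32(5), np.int32(10)], [np.int32(240), np.int32(365), np.int32(18), np.int32(31), np.int32(177)], [np.int32(130), np.int32(372), np.int32(15), np.int32(11), np.int32(61)], [np.int32(247), np.int32(374), np.int32(7), np.int32(6), np.int32
[... 2355 characters left out ...]
(264), np.int32(5), np.int32(3), np.int32(9)], [np.int32(258), np.int32(267), np.int32(25), np.int32(7), np.int32(80)], [np.int32(256), np.int32(270), np.int32(29), np.int32(12), np.int32(112)], [np.int32(285), np.int32(271), np.int32(17), np.int32(7), np.int32(37)], [np.int32(0), np.int32(292), np.int32(35), np.int32(15), np.int32(222)], [np.int32(60), np.int32(297), np.int32(14), np.int32(18), np.int32(123)], [np.int32(62), np.int32(324), np.int32(4), np.int32(4), np.int32(9)], [np.int32(5), np.int32(333), np.int32(28), np.int32(9), np.int32(154)], [np.int32(46), np.int32(337), np.int32(5), np.int32(4), np.int32(10)], [np.int32(13), np.int32(341), np.int32(28), np.int32(13), np.int32(95)]]
```

View pics/top7.png

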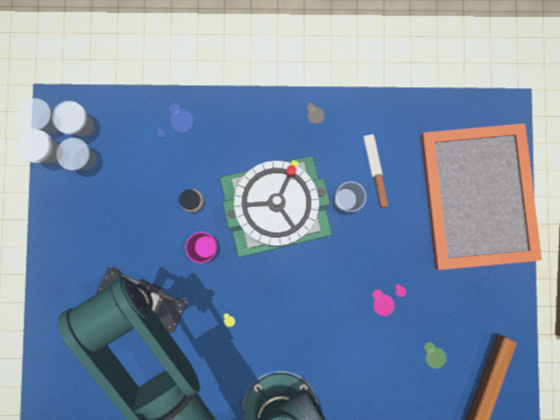

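View pics/side7.png

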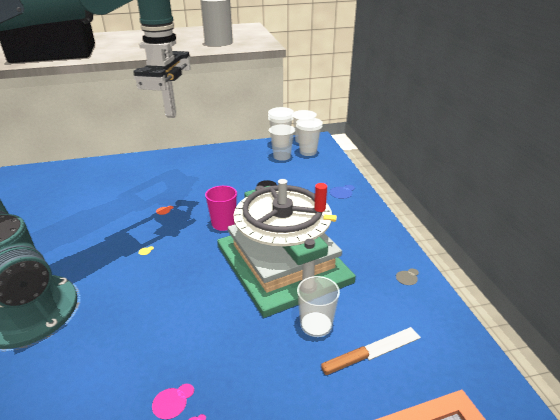

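The handle is back beside the yellow mark, at (291,170) in the top view and (320,197) in the side view. The screw has risen, and the cups, jar and knife are unchanged. I hand the job in.

```bash
python3 -c "
from bench import robot
print(robot.close_job())"
```

```text
the job is handed in; nothing more can be done
None
```

I pushed the hand wheel one full turn counter-clockwise, and the red handle is back over the yellow mark. The fingers were shut and pushed only with their backs, never gripping. It took two pushes, about 220° and then 140°, with the tool turned half round clear of the handle in between.

- **Handle position:** in the last pictures the handle is within 0.15 pixel of where it started in both views. It reads 0.3° short of the start in the top view and 0.15° short in the side view, both within measuring error. The screw visibly stands higher.
- **Forces:** the wrist force stayed at about 5 N at every reading. I read it at the end of each move, not continuously.
- **Surroundings:** comparing the start and end pictures showed no change at either cup, the jar or the knife. The hand ended clear, 0.3 m up and well off to the side of the press, at about 23 s.

No check failed. The angle estimated from the tool's position read about 1° lower than the camera on the last push, so I went by the camera.

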